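Push a tart up out of its tin ring with a thumbwheel ejector

TASK

Take the little tart out of its tin: with a fingertip, stroke by stroke, roll the top of the thumbwheel on the ejector stand away from the robot until the tart on its loose metal base has been pushed right up through the tin ring and the base stands clear above the rim. Then pick the tart up together with its base, straight up off the plunger, and set it down gently, upright and wholly on the chopping board, without dropping it. Leave the empty ring sitting in its place on the stand and do not disturb the lemon and tomato on the board or the jar and shaker behind the stand.

Things in the scene. Friction and masses are not known exactly. Their poses are not given: they have to be found in the camera images.
- ejector: White stand, fixed, 104 x 160 mm in plan. Origin: on the worktop right below the centre of the tin seat; z up, x roughly away from the robot, y to the left. Seat: block 104 x 104 mm centred on the origin, 45 mm high, with a low collar (83 mm outside, 4 mm high) round the tin. Grey wheel housing on its right (-y) side: 76 mm long in x, 34 mm wide in y, top at z = 77 mm.
- wheel_top (a point): Top of the thumbwheel: always 85 mm above the worktop, at ejector x = 0, y = -85 mm. Dark ribbed rubber wheel, radius 25 mm, 12 mm wide, axle fixed along ejector y, showing 8 mm above the housing cheeks; too little to pinch and turn. A fingertip pressed on it with 5 to 8 N (fingertips 0.5 to 1 mm below this height) and dragged level over the top has grip; it turns with about 1.5 N.
- thumbwheel (a joint): Turn of the thumbwheel, rad: 0 at the start (plunger down), grows as its top is dragged along ejector +x (raises the plunger; -x lowers it), firm stop at 3.17. Two to five strokes are needed, lifting off the wheel to go back. It stays where it is left.
- plunger (a joint): Lift of the plunger, m: 0.012 per rad of the wheel, 0 to 0.038. A steel disc 40 mm across at the seat's centre; its top is 1 mm above the seat at 0 and meets the base's underside at 0.002. The base's underside passes the ring's rim at 0.031.
- tin_ring: Loose fluted steel tart-tin ring, 68 mm outside, 63 mm inside, 32 mm high, with an inner lip 3 mm thick at the bottom (opening 47 mm). Origin: centre of its underside, which lies on the seat (z = 45 mm), so its rim is at z = 77 mm; z up.
- tart: Round baked tart with yellow filling, fixed on its loose steel base: base 60 mm across and 3 mm thick, fluted crust 57 to 59 mm across, together 22 mm high, about 90 g. Origin: centre of the base's underside; z up. At the start it lies on the ring's lip, its top 7 mm below the ring's rim. Fully raised, its underside is at z = 84 mm.
- board: Wooden chopping board, 210 mm (own x) by 300 mm (own y), 22 mm thick, fixed; its own y points roughly towards the robot. Origin: centre of its underside; its top is 22 mm above.
- lemon: Lemon, 72 x 57 x 58 mm, lying at one corner of the far end of the board (board y -80 to -120 mm). Bystander.
- honey_jar: Jar with red lid, 60 mm across, 86 mm high, behind the stand. Origin: centre of underside. Bystander.
- salt_shaker: Salt shaker, 44 mm across, 90 mm high, behind the stand. Origin: centre of underside. Bystander.
- tomato: Red tomato, 58 mm across, 62 mm high, beside the lemon on the far end of the board. Bystander.
There are look-alikes about, which are no part of the job. What is shaped like the ejector but blue is not meant.

How it is judged:
By the outcome, as a careful person would: the job done as asked, in the order asked, and still so for the second after the job is handed in, with the robot touching nothing.
It also fails if it takes over 64 s, if anything falls off the work surface, if the arm or the gripper's body presses on something with over 40 N, if the wrist force passes 120 N, or if a joint passes its speed limit or range.

ROBOT

A 7-joint arm with a two-finger parallel gripper is mounted at the origin on a cart in front of the work surface, level with it; the furniture and walls round the work are solid. World frame = base frame: x ahead of the robot, y to its left, z up, the work surface at z = 0. Lengths are in m, angles in degrees, forces in N, time in s.
With the tool pointing down it reaches from about 0.425 to 0.875 m from the base axis. Payload 4.7 kg.
Tool frame: the origin (TCP) lies at the very end of the fingers, on their centre line; the grasp point (between the pads) lies 19 mm behind it; z points along the fingers, y is the direction in which the jaws open and shut (so a half turn about z gives the same grasp; the last joint's range is limited). The gripper opens to 87 mm and grips with 3 to 60 N. Pads are 19 mm wide; open, the fingers measure 117 mm over their backs; the gripper's body (75 mm by 190 mm) begins 51 mm behind the grasp point.
Start: joints at [70.995, 18.392, -4.016, 83.108, 1.295, 78.541, -3.26], TCP at [0.22, -0.612, 0.223] pointing down, gripper open.
Joint ranges: [-163.93, 163.93], [-17.29, 119.83], [-79.2, 71.16], [3.27, 140.29], [-89.18, 269.18], [5.43, 117.66], [-154.24, 154.24]. Speed limits (degrees/s): [147.25, 147.25, 180, 180, 180, 180, 180].

INTERFACE

Orientations are given as [roll, pitch, yaw] about the fixed x, y, z axes, in that order (R = Rz(yaw) Ry(pitch) Rx(roll)).
In Python, from cell import sensors, imaging, ticket gives the robot as it stands.
- The arm moves only by the tool carry_out, never from a script. Its argument "plan" is a list of rows, each an object of numbers: "fingers": the closure, from -1 (fully open) to 1 (shut); "dx", "dy", "dz": the shift along the tool's x, y, z normalised to -1 to 1, where 1 is 0.03 m; "rx", "ry", "rz": the turn, a rotation vector about the tool's x, y, z normalised to -1 to 1, where 1 is 10 degrees. A call has 1 to 12 rows; each row shifts and turns the commanded pose from where the row before left it, along the tool's axes as they then stand; what a row does not reach is not made up. A row lasts 1/8 s, in which the tool goes at most 62.5 mm and 10.7 degrees, less where a joint would pass 70% of its speed; a pose out of reach is approached as far as the arm can. A call with a number of a shift or a turn outside -1 to 1 is refused whole. A call with a gripper value outside its range is refused whole. The fingers move at their own pace and stop on an object; "force" is the grip in N (left out, the last holds). Time passes only in rows, so rows that do not move let the fingers close. It gives the time, the measured TCP pose, the force and the opening at its end, in the units of the state.
- sensors.get_obs(): the state, without advancing time (a new reading comes with each control period).
- imaging.read_camera(name): name is "side" or "top" or "wrist"; returns a dict with "color" (420x560x3 uint8, red, green, blue), "mtx" (3x3 intrinsics, pixels), "extrinsics" (4x4, takes a point from world to camera coordinates); the wrist camera has in their place "tool_from_camera" (4x4, takes a point from camera to tool coordinates, whose origin is the TCP and whose axes are the flange's). Camera axes: x right, y down, z forward; pixel columns grow to the right and rows downward; lengths in m; the calibration is good to about 2 mm. A picture is of the moment at which its call begins: read the wrist's pose just before it. There is no depth.
- ticket.sign_off(): hands the job in, once; it reports no verdict.
The state is a dict: "time_s": time; "qpos": joint angles; "joint_velocities": joint speeds; "effort": joint torques, N m; "tool_pos": TCP position; "tool_rot": TCP orientation; "force": force on the tool from outside, world axes, zero at the start; "wrist_torque": the same for the moment, N m; "grip_width": finger opening in m.
Only numpy, scipy, OpenCV 4.12 (cv2) and the standard library are available. Lean on these libraries where they do the work, as an engineer would, in place of code of your own. Each camera call takes 0.05 s, during which the arm holds its last target.

## Working session

There is one attempt and no reset: what is moved stays moved. The work goes in short steps, Python scripts to look and compute and a tool call to move; the robot and the scene stay as the last step left them, time stands still between calls to the robot, and variables do not carry over. Pictures are saved under pics/ and viewed, and the job is handed in when it is done.

Besides the shell and the picture viewer there is one more tool, called as a command line: name --argument value ..., lists and objects as JSON in quotes. carry_out: Moves the arm, as the interface text tells. Scaled input: -1 to 1 covers 0.03 m each way for a shift and 10 degrees each way for a turn. Its arguments: {"type":"object","properties":{"plan":{"type":"array"},"force":{"type":"number"}},"required":["plan"]}

```bash
mkdir -p pics; ls; python3 - <<'E'
from cell import sensors, imaging
import cv2, numpy as np
o=sensors.get_obs(); print(o)
for n in ['side','top','wrist']:
    r=imaging.read_camera(n); cv2.imwrite(f'pics/{n}0.png',r['color'][:,:,::-1])
    np.savez(f'{n}0.npz',**r)
    print(n,{k:np.round(v,4).tolist() for k,v in r.items() if k!='color'})
E
```

```text
pics
{'time_s': 0.0, 'qpos': array([70.99416154, 18.43688651, -4.01534221, 83.17317293,  1.29593817,
       78.54120254, -3.25870498]), 'joint_velocities': array([-0.0057452 , -0.02127062,  0.03950455,  0.01794223, -0.04281765,
        0.0482531 ,  0.09023542]), 'effort': array([-2.45021447e-04, -4.91285133e+01, -4.04187161e-01, -3.12530851e+01,
       -6.40695216e-02,  4.37557453e-02,  1.82603908e-04]), 'tool_pos': array([ 0.22008699, -0.61103023,  0.22150128]), 'tool_rot': array([-1.79894031e+02,  6.70223786e-03,  1.98168585e+01]), 'force': array([-0.2736031 , -0.69392608, -0.43787764]), 'wrist_torque': array([ 0.01080662, -0.10028893, -0.02350153]), 'grip_width': 0.08694086255226899}
side {'mtx': [[420.5857, 0.0, 279.5059], [0.0, 420.5857, 207.7921], [0.0, 0.0, 1.0]], 'extrinsics': [[-0.9972, 0.0726, -0.0156, 0.481], [0.0487, 0.4806, -0.8756, 0.1375], [-0.056, -0.8739, -0.4828, 0.9497], [0.0, 0.0, 0.0, 1.0]]}
top {'mtx': [[514.5125, 0.0, 281.3947], [0.0, 514.5125, 210.027], [0.0, 0.0, 1.0]], 'extrinsics': [[0.013, -0.9998, -0.0141, -0.1832], [-0.9936, -0.0114, -0.1122, 0.4746], [0.112, 0.0155, -0.9936, 1.3459], [0.0, 0.0, 0.0, 1.0]]}
wrist {'mtx': [[304.7895, 0.0, 280.36], [0.0, 304.7895, 213.2042], [0.0, 0.0, 1.0]], 'tool_from_camera': [[0.0001, -0.9661, -0.258, 0.0714], [1.0, -0.0, 0.0006, -0.0007], [-0.0006, -0.258, 0.9661, -0.1618], [0.0, 0.0, 0.0, 1.0]]}
```

View pics/top0.png

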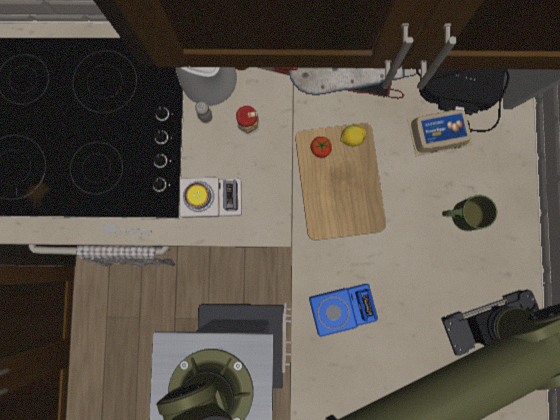

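View pics/side0.png

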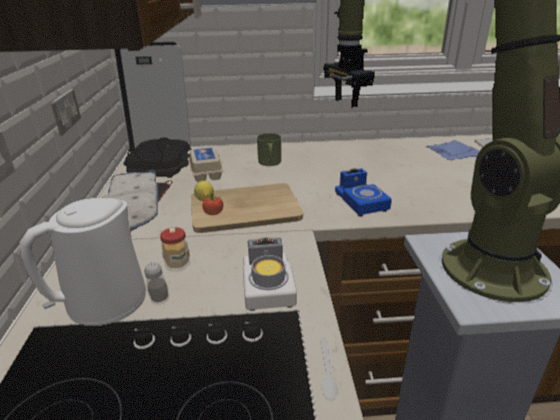

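View pics/wrist0.png

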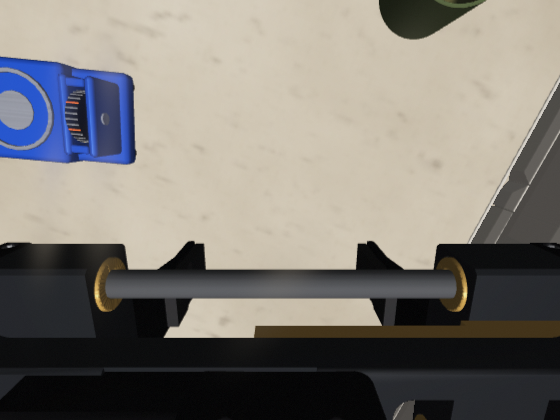

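Candidates: the white stand with tart at top px (210,197), and the blue look-alike at (343,310). The white one, with the tart, matches the description. Next I'll check it in a close crop and measure.

```bash
cat > h.py <<'E'
import numpy as np
def ray(r,u,v):
    K,E=r['mtx'],r['extrinsics']; R,t=E[:3,:3],E[:3,3]
    d=R.T@np.linalg.inv(K)@np.array([u,v,1.]); return -R.T@t,d
def plane(r,u,v,z):
    c,d=ray(r,u,v); return c+d*(z-c[2])/d[2]
def proj(r,p):
    K,E=r['mtx'],r['extrinsics']; q=K@(E[:3,:3]@np.asarray(p)+E[:3,3]); return q[:2]/q[2]
E
python3 - <<'E'
import cv2,numpy as np
from h import *
T=dict(np.load('top0.npz')); S=dict(np.load('side0.npz'))
def crop(n,r,x,y,w,h,s):
    return cv2.resize(r['color'][y:y+h,x:x+w,::-1],None,fx=s,fy=s,interpolation=cv2.INTER_CUBIC)
cv2.imwrite('pics/c_top.png',crop('t',T,170,165,90,65,8))
cv2.imwrite('pics/c_side.png',crop('s',S,225,225,90,90,6))
hsv=cv2.cvtColor(T['color'],cv2.COLOR_RGB2HSV)
def blob(r,lo,hi,box):
    hsv=cv2.cvtColor(r['color'],cv2.COLOR_RGB2HSV); m=cv2.inRange(hsv,lo,hi)
    k=np.zeros_like(m);x,y,w,h=box;k[y:y+h,x:x+w]=1;m*=k
    n,l,s,c=cv2.connectedComponentsWithStats(m); i=1+np.argmax(s[1:,4]); return c[i],s[i],l==i
c,s,_=blob(T,(20,120,120),(35,255,255),(175,170,50,50));print('tart top',c,s,plane(T,*c,0.070))
c2,s2,_=blob(S,(20,120,120),(35,255,255),(240,240,60,60));print('tart side',c2,s2,plane(S,*c2,0.070))
E
```

```text
tart top [196.50530035 194.72438163] [187 185  20  20 283] [0.50921571 0.04255662 0.07      ]
tart side [267.91666667 266.70075758] [256 260  25  14 264] [0.50767215 0.03875438 0.07      ]
```

View pics/c_top.png

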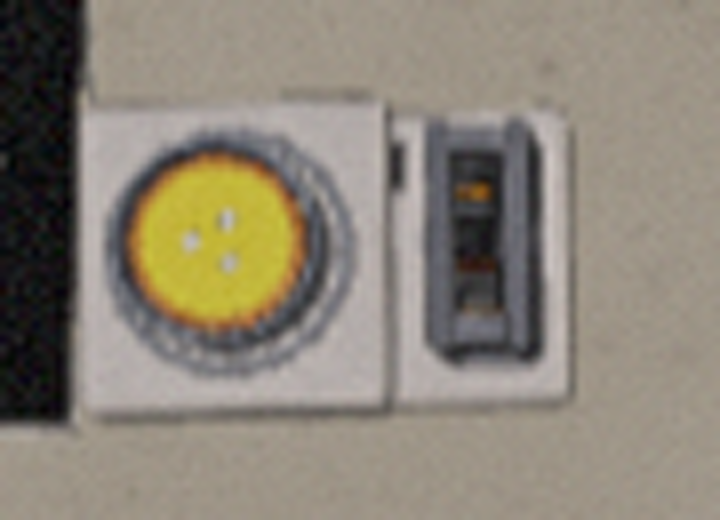

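View pics/c_side.png

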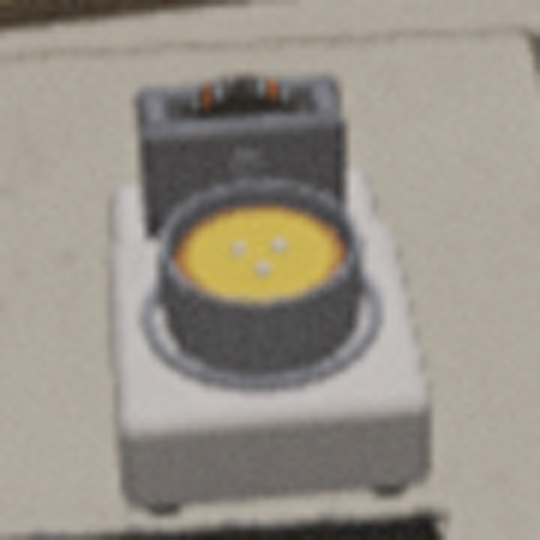

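```bash
python3 - <<'E'
import numpy as np
from h import *
T=dict(np.load('top0.npz')); S=dict(np.load('side0.npz'))
print('cams',ray(T,0,0)[0],ray(S,0,0)[0])
f=lambda x,y,z:plane(T,170+(x+.5)/8-.5,165+(y+.5)/8-.5,z)
g=lambda x,y,z:plane(S,225+(x+.5)/6-.5,225+(y+.5)/6-.5,z)
P=[f(85,105,.045),f(385,102,.045),f(388,410,.045),f(88,415,.045)]
print(np.round(P,4),np.mean(P,0))
print('wheel slot top corners',[np.round(f(x,y,.077),4) for x,y in [(450,155),(503,155),(503,310),(450,310)]])
print('housing top',[np.round(f(x,y,.077),4) for x,y in [(428,120),(525,120),(525,350),(428,355)]])
print('wheel top side',[np.round(g(x,y,.085),4) for x,y in [(205,85),(270,82),(238,90)]])
print('side seat front corners',[np.round(g(x,y,.045),4) for x,y in [(125,430),(425,410),(115,195),(365,185)]])
print('housing side',[np.round(g(x,y,.077),4) for x,y in [(140,120),(343,122),(140,90),(338,82)]])
E
```

```text
cams [ 0.32326924 -0.19861705  1.38789119] [0.52623921 0.72893745 0.5864301 ]
[[ 0.5579  0.092   0.045 ]
 [ 0.5599 -0.0077  0.045 ]
 [ 0.4574 -0.0114  0.045 ]
 [ 0.4546  0.0873  0.045 ]] [0.5074724  0.04005383 0.045     ]
wheel slot top corners [array([ 0.5372, -0.0337,  0.077 ]), array([ 0.5374, -0.0509,  0.077 ]), array([ 0.487 , -0.0521,  0.077 ]), array([ 0.4868, -0.035 ,  0.077 ])]
housing top [array([ 0.5486, -0.0263,  0.077 ]), array([ 0.5489, -0.0577,  0.077 ]), array([ 0.4741, -0.0594,  0.077 ]), array([ 0.4721, -0.0283,  0.077 ])]
wheel top side [array([ 0.5233, -0.0437,  0.085 ]), array([ 0.4996, -0.0434,  0.085 ]), array([ 0.5114, -0.0393,  0.085 ])]
side seat front corners [array([0.5547, 0.0956, 0.045 ]), array([0.4575, 0.0947, 0.045 ]), array([ 0.5582, -0.0346,  0.045 ]), array([ 0.4662, -0.0322,  0.045 ])]
housing side [array([ 0.5473, -0.0352,  0.077 ]), array([ 0.4743, -0.0269,  0.077 ]), array([ 0.5472, -0.055 ,  0.077 ]), array([ 0.4741, -0.0533,  0.077 ])]
```

White stand confirmed: seat centre ≈ (0.508, 0.040), yaw ≈ 2°, wheel top ≈ (0.511, −0.044), which agrees between both views. I'll move to a spot where the wrist camera can see it.

carry_out --plan '[{"rz": 0.89,"fingers": 1},{"rz": 0.89,"fingers": 1},{"dx": 0.7,"dy": -1},{"dx": 0.7,"dy": -1},{"dx": 0.7,"dy": -1},{"dx": 0.7,"dy": -1},{"dx": 0.7,"dy": -1},{"dx": 0.7,"dy": -1},{"dx": 0.7,"dy": -1},{"dx": 0.7,"dy": -1},{"dx": 0.7,"dy": -1},{"dx": 0.7,"dy": -1}]' --force 20

```text
validation failed for argument at $.pl...
```

carry_out --plan '[{"dx": 0.14,"dy": -1},{"dx": 0.14,"dy": -1},{"dx": 0.14,"dy": -1},{"dx": 0.14,"dy": -1},{"dx": 0.14,"dy": -1},{"dx": 0.14,"dy": -1},{"dx": 0.14,"dy": -1},{"dx": 0.14,"dy": -1},{"dx": 0.14,"dy": -1},{"dx": 0.1,"dy": -0.75,"dz": 0.5},{"dz": 0.2},{"dz": 0}]'

```text
validation failed for argument at $.pl...
```

```bash
cat >> h.py <<'E'
def snap(n,tag):
    from cell import sensors, imaging
    import cv2
    from scipy.spatial.transform import Rotation as Ro
    o=sensors.get_obs(); r=imaging.read_camera(n)
    if n=='wrist':
        M=np.eye(4);M[:3,:3]=Ro.from_euler('xyz',o['tool_rot'],degrees=True).as_matrix();M[:3,3]=o['tool_pos']
        r['extrinsics']=np.linalg.inv(M@r['tool_from_camera'])
    np.savez(tag+'.npz',**r); cv2.imwrite(f'pics/{tag}.png',r['color'][:,:,::-1]); return r,o
E
python3 -c "
from h import *
r,o=snap('wrist','w1');print({k:np.round(v,4) for k,v in o.items()})"
```

```text
{'time_s': np.float64(0.15), 'qpos': array([70.9938, 18.4284, -4.0156, 83.1583,  1.2951, 78.541 , -3.2608]), 'joint_velocities': array([-0.0107, -0.2057,  0.095 , -0.171 , -0.0047,  0.0434, -0.0178]), 'effort': array([-5.00000e-04, -4.91797e+01, -4.05000e-01, -3.12874e+01,
       -6.40000e-02,  4.05000e-02,  1.00000e-04]), 'tool_pos': array([ 0.2201, -0.6111,  0.2217]), 'tool_rot': array([-1.799176e+02,  5.100000e-03,  1.981490e+01]), 'force': array([-0.5333,  0.4401,  0.4015]), 'wrist_torque': array([ 0.0348, -0.047 , -0.0301]), 'grip_width': np.float64(0.087)}
```

View pics/w1.png

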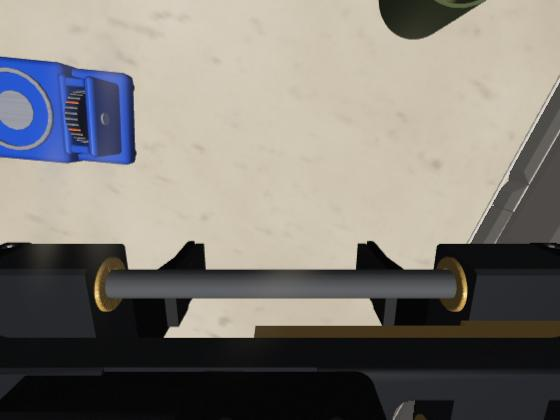

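The call was refused and nothing moved. I'll try again with every field given in each row.

carry_out --plan '[{"fingers": 1,"dx": 0,"dy": 0,"dz": 0,"rx": 0,"ry": 0,"rz": 0.89},{"fingers": 1,"dx": 0,"dy": 0,"dz": 0,"rx": 0,"ry": 0,"rz": 0.89}]' --force 20

```text
time_s: 0.45
tool_pos: [0.2202, -0.6114, 0.2222]
tool_rot: [-180.0, 0.0, 1.7]
force: [-0.9, 0.3, 0.2]
grip_width: 0.0741
```

carry_out --plan '[{"fingers": 1,"dx": 0.7,"dy": -1,"dz": 0,"rx": 0,"ry": 0,"rz": 0},{"fingers": 1,"dx": 0.7,"dy": -1,"dz": 0,"rx": 0,"ry": 0,"rz": 0},{"fingers": 1,"dx": 0.7,"dy": -1,"dz": 0,"rx": 0,"ry": 0,"rz": 0},{"fingers": 1,"dx": 0.7,"dy": -1,"dz": 0,"rx": 0,"ry": 0,"rz": 0},{"fingers": 1,"dx": 0.7,"dy": -1,"dz": 0,"rx": 0,"ry": 0,"rz": 0},{"fingers": 1,"dx": 0.7,"dy": -1,"dz": 0,"rx": 0,"ry": 0,"rz": 0},{"fingers": 1,"dx": 0.7,"dy": -1,"dz": 0,"rx": 0,"ry": 0,"rz": 0},{"fingers": 1,"dx": 0.7,"dy": -1,"dz": 0,"rx": 0,"ry": 0,"rz": 0},{"fingers": 1,"dx": 0.7,"dy": -1,"dz": 0,"rx": 0,"ry": 0,"rz": 0},{"fingers": 1,"dx": 0.7,"dy": -1,"dz": 0,"rx": 0,"ry": 0,"rz": 0}]'

```text
time_s: 1.7
tool_pos: [0.4201, -0.3032, 0.2225]
tool_rot: [180.0, 0.0, 2.0]
force: [-0.8, -0.1, 0.5]
grip_width: 0.0006
```

carry_out --plan '[{"fingers": 1,"dx": 0.14,"dy": -1,"dz": 0,"rx": 0,"ry": 0,"rz": 0},{"fingers": 1,"dx": 0.14,"dy": -1,"dz": 0,"rx": 0,"ry": 0,"rz": 0},{"fingers": 1,"dx": 0.14,"dy": -1,"dz": 0,"rx": 0,"ry": 0,"rz": 0},{"fingers": 1,"dx": 0.14,"dy": -1,"dz": 0,"rx": 0,"ry": 0,"rz": 0},{"fingers": 1,"dx": 0.14,"dy": -1,"dz": 0,"rx": 0,"ry": 0,"rz": 0},{"fingers": 1,"dx": 0.14,"dy": -1,"dz": 0,"rx": 0,"ry": 0,"rz": 0},{"fingers": 1,"dx": 0.14,"dy": -1,"dz": 0,"rx": 0,"ry": 0,"rz": 0},{"fingers": 1,"dx": 0.14,"dy": -1,"dz": 0,"rx": 0,"ry": 0,"rz": 0},{"fingers": 1,"dx": 0.14,"dy": -1,"dz": 0,"rx": 0,"ry": 0,"rz": 0},{"fingers": 1,"dx": 0.1,"dy": -0.75,"dz": 0.5,"rx": 0,"ry": 0,"rz": 0},{"fingers": 1,"dx": 0,"dy": 0,"dz": 0.2,"rx": 0,"ry": 0,"rz": 0},{"fingers": 1,"dx": 0,"dy": 0,"dz": 0,"rx": 0,"ry": 0,"rz": 0}]'

```text
time_s: 3.2
tool_pos: [0.4497, -0.0117, 0.2011]
tool_rot: [180.0, 0.1, 2.0]
force: [-0.3, 0.8, 0.0]
grip_width: -0.0
```

```bash
python3 -c "
from h import *
r,o=snap('wrist','w1');print({k:np.round(v,4) for k,v in o.items()})"
```

```text
{'time_s': np.float64(3.2), 'qpos': array([ 34.2631,  -4.861 , -34.0058, 110.6202,  -2.8017,  73.495 ,
       -86.8852]), 'joint_velocities': array([ 0.3115, -0.2677,  0.6935, -1.0004, -0.2072,  0.1275,  0.0824]), 'effort': array([-5.83600e-01, -2.14200e+01,  7.31900e-01, -3.03845e+01,
       -1.04900e-01, -1.03400e-01, -7.00000e-03]), 'tool_pos': array([ 0.4497, -0.0117,  0.2011]), 'tool_rot': array([1.799724e+02, 6.490000e-02, 1.962200e+00]), 'force': array([-0.2526,  0.7821,  0.009 ]), 'wrist_torque': array([ 0.0724, -0.0198,  0.0296]), 'grip_width': np.float64(-0.0)}
```

View pics/w1.png

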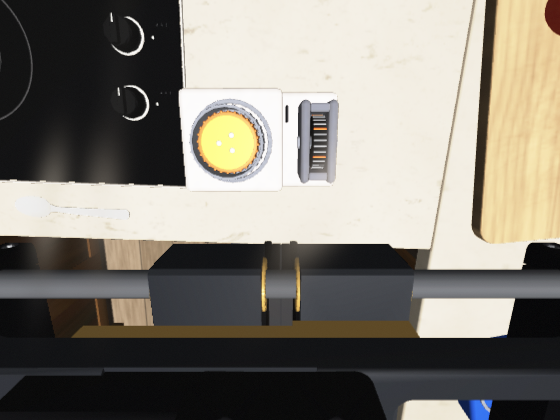

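The wrist view shows the ring and tart at px (230,141), the wheel at (320,141), and the board at the right. I'll measure these.

```bash
python3 - <<'E'
import numpy as np,cv2
from h import *
W=dict(np.load('w1.npz'));T=dict(np.load('top0.npz'))
cv2.imwrite('pics/w1c.png',cv2.resize(W['color'][80:200,170:350,::-1],None,fx=4,fy=4,interpolation=cv2.INTER_CUBIC))
hsv=cv2.cvtColor(W['color'],cv2.COLOR_RGB2HSV)
m=cv2.inRange(hsv,(15,120,120),(35,255,255));m[:, :170]=0;m[:,290:]=0;m[200:]=0
M=cv2.moments(m,True);c=(M['m10']/M['m00'],M['m01']/M['m00']);print('tart',c,plane(W,*c,.070))
# seat block white corners
for p in [(181,89),(282,89),(282,191),(187,191)]: print('seat',plane(W,*p,.045).round(4))
# board in top image
hsv=cv2.cvtColor(T['color'],cv2.COLOR_RGB2HSV)
m=cv2.inRange(hsv,(8,60,90),(22,200,255));m[:110]=0;m[250:]=0;m[:,:292]=0;m[:,395:]=0
m=cv2.morphologyEx(m,cv2.MORPH_OPEN,np.ones((3,3)))
cs,_=cv2.findContours(m,0,2);k=max(cs,key=cv2.contourArea);b=cv2.boxPoints(cv2.minAreaRect(k))
B=[plane(T,*p,.022) for p in b];print(np.round(b,1).tolist(),np.round(B,3).tolist(),np.mean(B,0).round(4),np.linalg.norm(B[0]-B[1]),np.linalg.norm(B[2]-B[1]))
for n,p,z in [('tom',(321,147),.055),('lem',(354,135),.05),('jar',(247,116),.086),('shaker',(203,109),.09)]: print(n,plane(T,*p,z).round(3))
E
```

```text
tart (223.03880070546737, 139.71781305114638) [0.51170522 0.04475467 0.07      ]
seat [0.5575 0.0895 0.045 ]
seat [ 0.5609 -0.0087  0.045 ]
seat [ 0.4602 -0.0123  0.045 ]
seat [0.4568 0.0882 0.045 ]
[[293.8999938964844, 130.89999389648438], [372.29998779296875, 120.9000015258789], [386.3999938964844, 230.8000030517578], [308.0, 240.89999389648438]] [[0.694, -0.208, 0.022], [0.724, -0.421, 0.022], [0.425, -0.456, 0.022], [0.396, -0.249, 0.022]] [ 0.5597 -0.3337  0.022 ] 0.21493370452559815 0.30103623956520187
tom [ 0.642 -0.28   0.055]
lem [ 0.677 -0.368  0.05 ]
jar [ 0.715 -0.086  0.086]
shaker [0.732 0.029 0.09 ]
```

View pics/w1c.png

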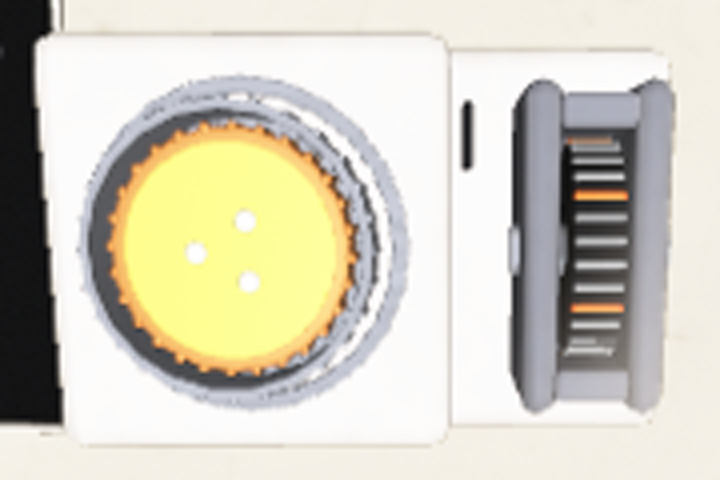

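```bash
python3 - <<'E'
from h import *
W=dict(np.load('w1.npz'))
f=lambda x,y,z:plane(W,170+(x+.5)/4-.5,80+(y+.5)/4-.5,z).round(4)
print(f(602,245,.085), [f(x,y,.077) for x,y in [(527,85),(670,85),(660,410),(530,410)]])
E
```

```text
[ 0.5141 -0.044   0.085 ] [array([ 0.5477, -0.0262,  0.077 ]), array([ 0.5488, -0.0577,  0.077 ]), array([ 0.4765, -0.0613,  0.077 ]), array([ 0.4755, -0.0306,  0.077 ])]
```

carry_out --plan '[{"fingers": 1,"dx": 0.414,"dy": 0.284,"dz": 0.88,"rx": 0,"ry": 0,"rz": 0},{"fingers": 1,"dx": 0.414,"dy": 0.284,"dz": 0.88,"rx": 0,"ry": 0,"rz": 0},{"fingers": 1,"dx": 0.414,"dy": 0.284,"dz": 0.88,"rx": 0,"ry": 0,"rz": 0},{"fingers": 1,"dx": 0.414,"dy": 0.284,"dz": 0.88,"rx": 0,"ry": 0,"rz": 0},{"fingers": 1,"dx": 0,"dy": 0,"dz": 0,"rx": 0,"ry": 0,"rz": 0},{"fingers": 1,"dx": 0,"dy": 0,"dz": 0,"rx": 0,"ry": 0,"rz": 0}]'

```text
time_s: 4.0
tool_pos: [0.5012, -0.0433, 0.0968]
tool_rot: [180.0, -0.0, 2.0]
force: [0.3, 0.6, -0.0]
grip_width: 0.0003
```

```bash
python3 -c "
from h import *
r,o=snap('wrist','w2');print({k:np.round(v,4) for k,v in o.items() if k in('tool_pos','tool_rot','force')})"
```

```text
{'tool_pos': array([ 0.5012, -0.0433,  0.0968]), 'tool_rot': array([ 1.799939e+02, -3.770000e-02,  1.964100e+00]), 'force': array([ 0.2908,  0.6254, -0.0442])}
```

View pics/w2.png

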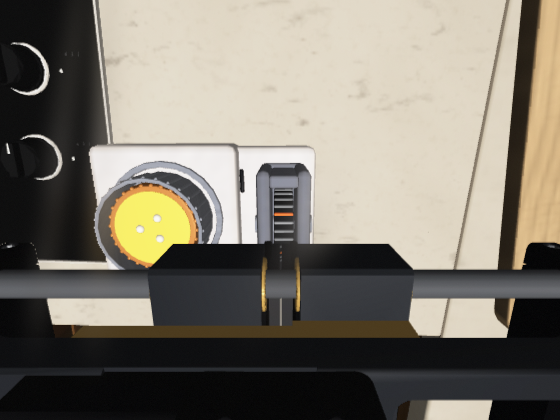

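carry_out --plan '[{"fingers": 1,"dx": 0,"dy": 0.02,"dz": 0.36,"rx": 0,"ry": 0,"rz": 0},{"fingers": 1,"dx": 0,"dy": 0,"dz": 0.05,"rx": 0,"ry": 0,"rz": 0},{"fingers": 1,"dx": 0,"dy": 0,"dz": 0,"rx": 0,"ry": 0,"rz": 0}]'

```text
time_s: 4.42
tool_pos: [0.502, -0.0437, 0.0851]
tool_rot: [179.9, -0.1, 2.0]
force: [-1.3, -0.0, 7.5]
grip_width: 0.0006
```

carry_out --plan '[{"fingers": 1,"dx": 0.1,"dy": 0,"dz": 0,"rx": 0,"ry": 0,"rz": 0},{"fingers": 1,"dx": 0.1,"dy": 0,"dz": 0,"rx": 0,"ry": 0,"rz": 0},{"fingers": 1,"dx": 0.1,"dy": 0,"dz": 0,"rx": 0,"ry": 0,"rz": 0}]'

```text
time_s: 4.8
tool_pos: [0.5106, -0.0433, 0.0852]
tool_rot: [179.9, -0.1, 2.0]
force: [-2.3, -0.2, 9.0]
grip_width: 0.0007
```

carry_out --plan '[{"fingers": 1,"dx": 0.1,"dy": 0,"dz": 0,"rx": 0,"ry": 0,"rz": 0},{"fingers": 1,"dx": 0.1,"dy": 0,"dz": 0,"rx": 0,"ry": 0,"rz": 0},{"fingers": 1,"dx": 0.1,"dy": 0,"dz": 0,"rx": 0,"ry": 0,"rz": 0}]'

```text
time_s: 5.18
tool_pos: [0.5195, -0.043, 0.0852]
tool_rot: [179.9, -0.1, 2.0]
force: [-2.0, -0.1, 9.4]
grip_width: 0.0006
```

carry_out --plan '[{"fingers": 1,"dx": 0.1,"dy": 0,"dz": 0,"rx": 0,"ry": 0,"rz": 0},{"fingers": 1,"dx": 0,"dy": 0,"dz": 0,"rx": 0,"ry": 0,"rz": 0}]'

```text
time_s: 5.42
tool_pos: [0.5229, -0.0429, 0.085]
tool_rot: [179.9, -0.1, 2.0]
force: [-1.4, -0.0, 6.6]
grip_width: 0.0001
```

carry_out --plan '[{"fingers": 1,"dx": 0,"dy": 0,"dz": -0.4,"rx": 0,"ry": 0,"rz": 0},{"fingers": 1,"dx": -0.38,"dy": 0,"dz": 0,"rx": 0,"ry": 0,"rz": 0},{"fingers": 1,"dx": -0.38,"dy": 0,"dz": 0,"rx": 0,"ry": 0,"rz": 0},{"fingers": 1,"dx": 0,"dy": 0,"dz": 0,"rx": 0,"ry": 0,"rz": 0}]'

```text
time_s: 5.92
tool_pos: [0.4976, -0.0439, 0.0952]
tool_rot: [180.0, 0.1, 2.0]
force: [0.5, -0.9, -0.5]
grip_width: 0.0005
```

```bash
python3 -c "
from h import *;import cv2
r,o=snap('wrist','w3');print({k:np.round(v,4) for k,v in o.items() if k in('tool_pos','tool_rot','force')})
r2,_=snap('side','s3')
a=np.hstack([r['color'][130:270,80:330],np.zeros((140,10,3),np.uint8),r2['color'][200:340,200:340]])
cv2.imwrite('pics/w3c.png',cv2.resize(a[:,:,::-1],None,fx=2,fy=2))"
```

```text
{'tool_pos': array([ 0.4976, -0.0439,  0.0952]), 'tool_rot': array([1.799521e+02, 7.390000e-02, 1.986100e+00]), 'force': array([ 0.4872, -0.8629, -0.5206])}
```

View pics/w3c.png

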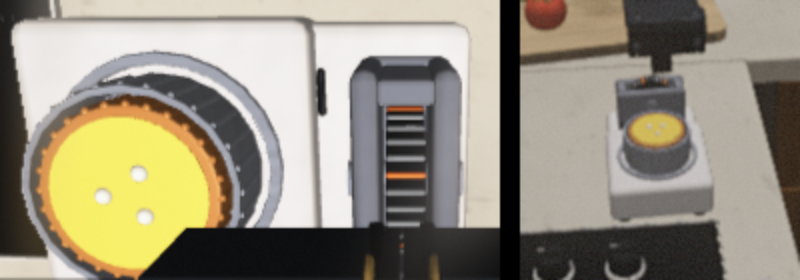

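The tart has risen by about one third of the travel. On to stroke 2.

carry_out --plan '[{"fingers": 1,"dx": 0.06,"dy": 0,"dz": 0.33,"rx": 0,"ry": 0,"rz": 0},{"fingers": 1,"dx": 0,"dy": 0,"dz": 0.05,"rx": 0,"ry": 0,"rz": 0},{"fingers": 1,"dx": 0,"dy": 0,"dz": 0,"rx": 0,"ry": 0,"rz": 0}]'

```text
time_s: 6.4
tool_pos: [0.5021, -0.0436, 0.0851]
tool_rot: [180.0, -0.1, 2.0]
force: [-2.8, -0.5, 9.0]
grip_width: 0.0002
```

carry_out --plan '[{"fingers": 1,"dx": 0.1,"dy": 0,"dz": 0,"rx": 0,"ry": 0,"rz": 0},{"fingers": 1,"dx": 0.1,"dy": 0,"dz": 0,"rx": 0,"ry": 0,"rz": 0},{"fingers": 1,"dx": 0.1,"dy": 0,"dz": 0,"rx": 0,"ry": 0,"rz": 0},{"fingers": 1,"dx": 0.1,"dy": 0,"dz": 0,"rx": 0,"ry": 0,"rz": 0}]'

```text
time_s: 6.9
tool_pos: [0.514, -0.0432, 0.0852]
tool_rot: [180.0, -0.0, 2.0]
force: [-2.6, -1.0, 10.0]
grip_width: 0.0005
```

carry_out --plan '[{"fingers": 1,"dx": 0.1,"dy": 0,"dz": 0,"rx": 0,"ry": 0,"rz": 0},{"fingers": 1,"dx": 0.1,"dy": 0,"dz": 0,"rx": 0,"ry": 0,"rz": 0},{"fingers": 1,"dx": 0.1,"dy": 0,"dz": 0,"rx": 0,"ry": 0,"rz": 0},{"fingers": 1,"dx": 0.05,"dy": 0,"dz": 0,"rx": 0,"ry": 0,"rz": 0},{"fingers": 1,"dx": 0,"dy": 0,"dz": 0,"rx": 0,"ry": 0,"rz": 0}]'

```text
time_s: 7.52
tool_pos: [0.5247, -0.0428, 0.0847]
tool_rot: [180.0, -0.1, 2.0]
force: [-0.3, -0.8, 6.8]
grip_width: 0.0006
```

carry_out --plan '[{"fingers": 1,"dx": 0,"dy": 0,"dz": -0.4,"rx": 0,"ry": 0,"rz": 0},{"fingers": 1,"dx": -0.36,"dy": 0,"dz": 0,"rx": 0,"ry": 0,"rz": 0},{"fingers": 1,"dx": -0.36,"dy": 0,"dz": 0,"rx": 0,"ry": 0,"rz": 0},{"fingers": 1,"dx": 0,"dy": 0,"dz": 0,"rx": 0,"ry": 0,"rz": 0}]'

```text
time_s: 8.02
tool_pos: [0.5004, -0.0438, 0.0958]
tool_rot: [180.0, 0.1, 2.0]
force: [-0.0, 0.0, 1.2]
grip_width: 0.0004
```

carry_out --plan '[{"fingers": 1,"dx": 0,"dy": 0,"dz": 0.33,"rx": 0,"ry": 0,"rz": 0},{"fingers": 1,"dx": 0,"dy": 0,"dz": 0.05,"rx": 0,"ry": 0,"rz": 0},{"fingers": 1,"dx": 0,"dy": 0,"dz": 0,"rx": 0,"ry": 0,"rz": 0}]'

```text
time_s: 8.4
tool_pos: [0.5023, -0.0437, 0.0852]
tool_rot: [180.0, -0.0, 2.0]
force: [-1.7, -0.6, 5.5]
grip_width: 0.0007
```

carry_out --plan '[{"fingers": 1,"dx": 0.1,"dy": 0,"dz": 0,"rx": 0,"ry": 0,"rz": 0},{"fingers": 1,"dx": 0.1,"dy": 0,"dz": 0,"rx": 0,"ry": 0,"rz": 0},{"fingers": 1,"dx": 0.1,"dy": 0,"dz": 0,"rx": 0,"ry": 0,"rz": 0},{"fingers": 1,"dx": 0.1,"dy": 0,"dz": 0,"rx": 0,"ry": 0,"rz": 0}]'

```text
time_s: 8.9
tool_pos: [0.5141, -0.0433, 0.0852]
tool_rot: [180.0, 0.0, 2.0]
force: [-2.6, -1.3, 7.7]
grip_width: 0.0006
```

carry_out --plan '[{"fingers": 1,"dx": 0.1,"dy": 0,"dz": 0,"rx": 0,"ry": 0,"rz": 0},{"fingers": 1,"dx": 0.1,"dy": 0,"dz": 0,"rx": 0,"ry": 0,"rz": 0},{"fingers": 1,"dx": 0.1,"dy": 0,"dz": 0,"rx": 0,"ry": 0,"rz": 0},{"fingers": 1,"dx": 0.0,"dy": 0,"dz": 0,"rx": 0,"ry": 0,"rz": 0}]'

```text
time_s: 9.4
tool_pos: [0.5235, -0.0429, 0.085]
tool_rot: [180.0, -0.0, 2.0]
force: [-0.7, -0.1, 5.6]
grip_width: 0.0004
```

carry_out --plan '[{"fingers": 1,"dx": 0,"dy": 0,"dz": -0.4,"rx": 0,"ry": 0,"rz": 0},{"fingers": 1,"dx": -0.36,"dy": 0,"dz": 0,"rx": 0,"ry": 0,"rz": 0},{"fingers": 1,"dx": -0.36,"dy": 0,"dz": 0,"rx": 0,"ry": 0,"rz": 0},{"fingers": 1,"dx": 0,"dy": 0,"dz": 0,"rx": 0,"ry": 0,"rz": 0}]'

```text
time_s: 9.9
tool_pos: [0.4998, -0.0438, 0.0965]
tool_rot: [180.0, 0.1, 2.0]
force: [0.6, -0.2, -0.8]
grip_width: 0.0006
```

```bash
python3 -c "
from h import *;import cv2
r,o=snap('wrist','w4');print({k:np.round(v,4) for k,v in o.items() if k in('tool_pos','tool_rot','force')})
r2,_=snap('side','s4')
a=np.hstack([r['color'][130:270,80:330],np.zeros((140,10,3),np.uint8),r2['color'][200:340,200:340]])
cv2.imwrite('pics/w4c.png',cv2.resize(a[:,:,::-1],None,fx=2,fy=2))"
```

```text
{'tool_pos': array([ 0.4998, -0.0438,  0.0965]), 'tool_rot': array([1.799517e+02, 6.850000e-02, 1.987000e+00]), 'force': array([ 0.6114, -0.2376, -0.7895])}
```

View pics/w4c.png

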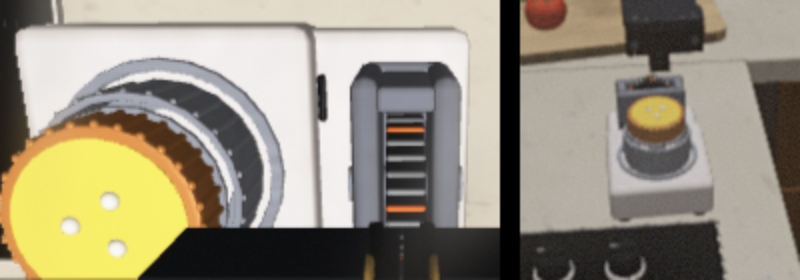

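The tart is nearly out. Stroke 4 runs until the stop is felt.

carry_out --plan '[{"fingers": 1,"dx": 0,"dy": 0,"dz": 0.34,"rx": 0,"ry": 0,"rz": 0},{"fingers": 1,"dx": 0,"dy": 0,"dz": 0.06,"rx": 0,"ry": 0,"rz": 0},{"fingers": 1,"dx": 0,"dy": 0,"dz": 0,"rx": 0,"ry": 0,"rz": 0}]'

```text
time_s: 10.38
tool_pos: [0.5016, -0.0436, 0.0852]
tool_rot: [180.0, 0.0, 2.0]
force: [-2.4, -0.6, 6.4]
grip_width: 0.0002
```

carry_out --plan '[{"fingers": 1,"dx": 0.1,"dy": 0,"dz": 0,"rx": 0,"ry": 0,"rz": 0},{"fingers": 1,"dx": 0.1,"dy": 0,"dz": 0,"rx": 0,"ry": 0,"rz": 0},{"fingers": 1,"dx": 0.1,"dy": 0,"dz": 0,"rx": 0,"ry": 0,"rz": 0},{"fingers": 1,"dx": 0.1,"dy": 0,"dz": 0,"rx": 0,"ry": 0,"rz": 0}]'

```text
time_s: 10.88
tool_pos: [0.5135, -0.0431, 0.0853]
tool_rot: [180.0, 0.0, 2.0]
force: [-3.0, -0.8, 7.9]
grip_width: 0.0007
```

carry_out --plan '[{"fingers": 1,"dx": 0.1,"dy": 0,"dz": 0,"rx": 0,"ry": 0,"rz": 0},{"fingers": 1,"dx": 0.1,"dy": 0,"dz": 0,"rx": 0,"ry": 0,"rz": 0}]'

```text
time_s: 11.12
tool_pos: [0.5165, -0.043, 0.085]
tool_rot: [180.0, 0.4, 2.0]
force: [-12.8, 0.6, 17.9]
grip_width: 0.0003
```

The stop is felt: 12.8 N back along x. I'll lift straight off and go back for a look.

carry_out --plan '[{"fingers": 1,"dx": 0,"dy": 0,"dz": -0.3,"rx": 0,"ry": 0,"rz": 0},{"fingers": 1,"dx": 0,"dy": 0,"dz": -0.8,"rx": 0,"ry": 0,"rz": 0},{"fingers": 1,"dx": 0,"dy": 0,"dz": -0.9,"rx": 0,"ry": 0,"rz": 0},{"fingers": 0,"dx": -0.5,"dy": -0.5,"dz": -0.9,"rx": 0,"ry": 0,"rz": 0},{"fingers": -1,"dx": -0.8,"dy": -0.8,"dz": -0.9,"rx": 0,"ry": 0,"rz": 0},{"fingers": -1,"dx": -0.8,"dy": -0.8,"dz": 0,"rx": 0,"ry": 0,"rz": 0},{"fingers": -1,"dx": 0,"dy": -0.75,"dz": 0,"rx": 0,"ry": 0,"rz": 0},{"fingers": -1,"dx": 0,"dy": 0,"dz": 0,"rx": 0,"ry": 0,"rz": 0},{"fingers": -1,"dx": 0,"dy": 0,"dz": 0,"rx": 0,"ry": 0,"rz": 0}]'

```text
time_s: 12.25
tool_pos: [0.4536, 0.0394, 0.1986]
tool_rot: [180.0, 0.0, 2.0]
force: [-0.2, -0.2, 0.1]
grip_width: 0.0527
```

```bash
python3 -c "
from h import *;import cv2
r,o=snap('wrist','w5');print({k:np.round(v,4) for k,v in o.items() if k in('tool_pos','tool_rot','force','grip_width')})
r2,_=snap('side','s5')
cv2.imwrite('pics/w5c.png',cv2.resize(r['color'][60:210,150:400,::-1],None,fx=3.2,fy=3.2))
cv2.imwrite('pics/s5c.png',cv2.resize(r2['color'][210:310,210:330,::-1],None,fx=6,fy=6))"
```

```text
{'tool_pos': array([0.4536, 0.0394, 0.1986]), 'tool_rot': array([1.79986e+02, 7.30000e-03, 1.97940e+00]), 'force': array([-0.2416, -0.1603,  0.1495]), 'grip_width': np.float64(0.0527)}
```

View pics/w5.png

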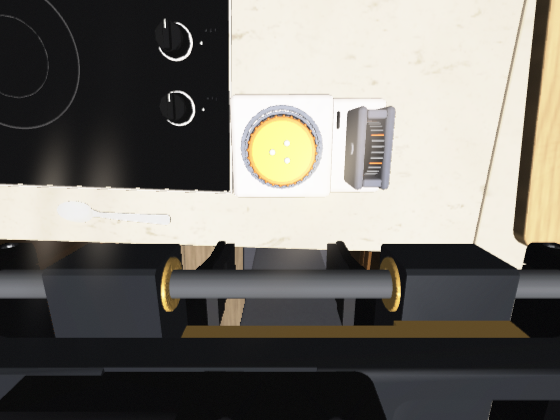

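View pics/s5c.png

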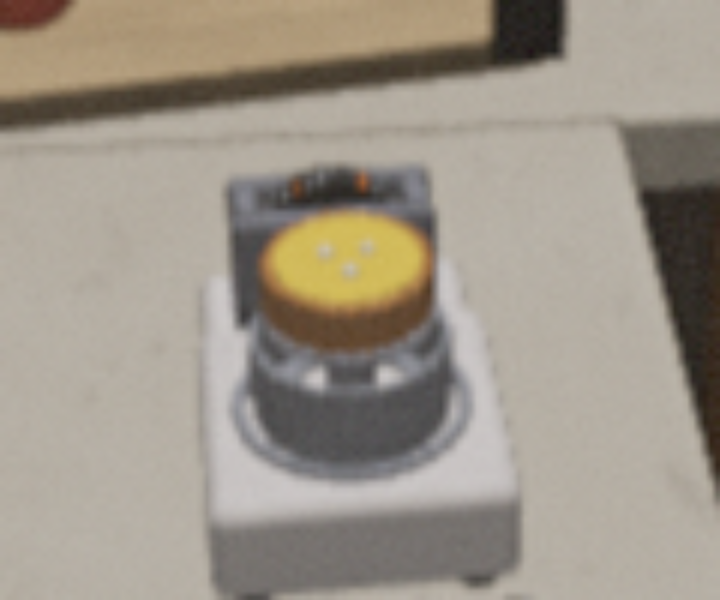

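The side view shows the base clear above the rim, with the plunger showing through. Now I'll locate the tart for the grasp.

```bash
python3 - <<'E'
import cv2
from h import *
W=dict(np.load('w5.npz'));S=dict(np.load('s5.npz'))
def cen(r,box):
    hsv=cv2.cvtColor(r['color'],cv2.COLOR_RGB2HSV);m=cv2.inRange(hsv,(8,110,110),(35,255,255))
    k=np.zeros_like(m);x,y,w,h=box;k[y:y+h,x:x+w]=m[y:y+h,x:x+w]
    k=cv2.morphologyEx(k,cv2.MORPH_CLOSE,np.ones((5,5)))
    cs,_=cv2.findContours(k,0,2);c=max(cs,key=cv2.contourArea);e=cv2.fitEllipse(c);return e
e=cen(W,(235,95,95,95));print(e,plane(W,*e[0],.106))
e=cen(S,(250,240,40,25));print(e,plane(S,*e[0],.106))
# ring rim in wrist
R=np.mean
# triangulate
a,d=ray(W,*cen(W,(235,95,95,95))[0]);b,f=ray(S,*e[0])
A=np.stack([d,-f],1);t=np.linalg.lstsq(A,b-a,rcond=None)[0];print(a+d*t[0],b+f*t[1])
E
```

```text
((282.0871887207031, 150.51490783691406), (66.31639862060547, 68.02588653564453), 177.8265838623047) [0.50999609 0.04072156 0.106     ]
((267.5736389160156, 253.29107666015625), (18.4691219329834, 27.434053421020508), 85.95213317871094) [0.50751621 0.04298757 0.106     ]
[0.50989403 0.04070739 0.10423846] [0.50745308 0.04067477 0.10438015]
```

carry_out --plan '[{"fingers": -1,"dx": 0.65,"dy": 0.03,"dz": 0,"rx": 0,"ry": 0,"rz": 0},{"fingers": -1,"dx": 0.65,"dy": 0,"dz": 0,"rx": 0,"ry": 0,"rz": 0},{"fingers": -1,"dx": 0.55,"dy": 0,"dz": 0.5,"rx": 0,"ry": 0,"rz": 0},{"fingers": -1,"dx": 0,"dy": 0,"dz": 0.8,"rx": 0,"ry": 0,"rz": 0},{"fingers": -1,"dx": 0,"dy": 0,"dz": 0.65,"rx": 0,"ry": 0,"rz": 0},{"fingers": -1,"dx": 0,"dy": 0,"dz": 0,"rx": 0,"ry": 0,"rz": 0}]'

```text
time_s: 13.1
tool_pos: [0.5077, 0.0404, 0.1386]
tool_rot: [-180.0, 0.2, 1.9]
force: [-0.5, 0.5, 0.7]
grip_width: 0.0869
```

```bash
python3 -c "
from h import *
r,o=snap('wrist','w6');print({k:np.round(v,4) for k,v in o.items() if k in('tool_pos','tool_rot','force','grip_width')})
snap('side','s6')"
```

```text
{'tool_pos': array([0.5077, 0.0404, 0.1386]), 'tool_rot': array([-179.9632,    0.2271,    1.9434]), 'force': array([-0.5091,  0.5355,  0.7373]), 'grip_width': np.float64(0.0869)}
```

View pics/w6.png

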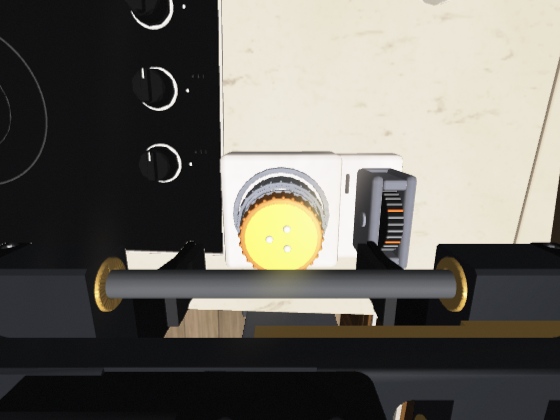

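View pics/s6.png

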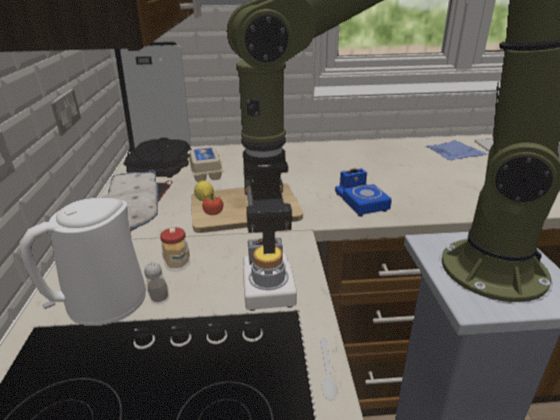

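carry_out --plan '[{"fingers": -1,"dx": 0.03,"dy": 0,"dz": 0.7,"rx": 0,"ry": 0,"rz": 0},{"fingers": -1,"dx": 0,"dy": 0,"dz": 0.7,"rx": 0,"ry": 0,"rz": 0},{"fingers": -1,"dx": 0,"dy": 0,"dz": 0.48,"rx": 0,"ry": 0,"rz": 0},{"fingers": -1,"dx": 0,"dy": 0,"dz": 0,"rx": 0,"ry": 0,"rz": 0},{"fingers": -1,"dx": 0,"dy": 0,"dz": 0,"rx": 0,"ry": 0,"rz": 0}]'

```text
time_s: 13.82
tool_pos: [0.5105, 0.0415, 0.0848]
tool_rot: [180.0, -0.1, 2.0]
force: [0.5, 0.5, 0.3]
grip_width: 0.0869
```

carry_out --plan '[{"fingers": -1,"dx": -0.04,"dy": 0.03,"dz": 0.11,"rx": 0,"ry": 0,"rz": 0},{"fingers": -1,"dx": 0,"dy": 0,"dz": 0,"rx": 0,"ry": 0,"rz": 0},{"fingers": 0,"dx": 0,"dy": 0,"dz": 0,"rx": 0,"ry": 0,"rz": 0},{"fingers": 0.2,"dx": 0,"dy": 0,"dz": 0,"rx": 0,"ry": 0,"rz": 0}]' --force 10

```text
time_s: 14.32
tool_pos: [0.5086, 0.0405, 0.0807]
tool_rot: [180.0, -0.0, 2.0]
force: [-0.6, 0.1, -0.5]
grip_width: 0.0741
```

carry_out --plan '[{"fingers": 1,"dx": 0,"dy": 0,"dz": 0,"rx": 0,"ry": 0,"rz": 0},{"fingers": 1,"dx": 0,"dy": 0,"dz": 0,"rx": 0,"ry": 0,"rz": 0},{"fingers": 1,"dx": 0,"dy": 0,"dz": 0,"rx": 0,"ry": 0,"rz": 0},{"fingers": 1,"dx": 0,"dy": 0,"dz": 0,"rx": 0,"ry": 0,"rz": 0}]' --force 10

```text
time_s: 14.82
tool_pos: [0.5086, 0.0405, 0.0806]
tool_rot: [180.0, -0.0, 2.0]
force: [-0.1, -0.1, -0.3]
grip_width: 0.0591
```

```bash
python3 -c "
from h import *;import cv2
r,o=snap('wrist','w7');print({k:np.round(v,4) for k,v in o.items() if k in('tool_pos','tool_rot','force','grip_width')})
r2,_=snap('side','s7')
cv2.imwrite('pics/s7c.png',cv2.resize(r2['color'][200:320,200:340,::-1],None,fx=5,fy=5))"
```

```text
{'tool_pos': array([0.5086, 0.0405, 0.0806]), 'tool_rot': array([ 1.799958e+02, -1.000000e-04,  2.016300e+00]), 'force': array([-0.1054, -0.1291, -0.2801]), 'grip_width': np.float64(0.0591)}
```

View pics/s7c.png

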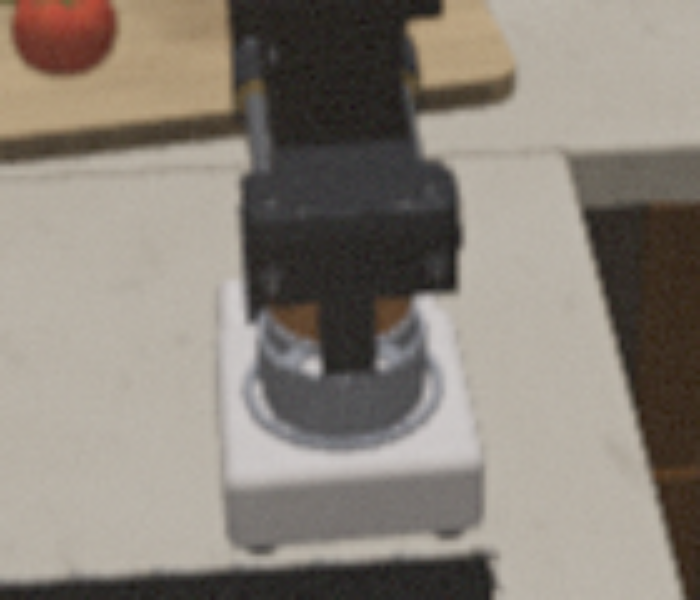

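The grip is good, but the tips are 3.4 mm below the base, so they would hit the board first when setting down. I'll regrasp about 6 mm higher before lifting.

carry_out --plan '[{"fingers": -0.6,"dx": 0,"dy": 0,"dz": 0,"rx": 0,"ry": 0,"rz": 0},{"fingers": -0.6,"dx": 0,"dy": 0,"dz": 0,"rx": 0,"ry": 0,"rz": 0},{"fingers": -0.6,"dx": 0,"dy": 0,"dz": -0.2,"rx": 0,"ry": 0,"rz": 0},{"fingers": -0.6,"dx": 0,"dy": 0,"dz": 0,"rx": 0,"ry": 0,"rz": 0},{"fingers": -0.6,"dx": 0,"dy": 0,"dz": 0,"rx": 0,"ry": 0,"rz": 0}]'

```text
time_s: 15.55
tool_pos: [0.5086, 0.0405, 0.0867]
tool_rot: [180.0, -0.0, 2.0]
force: [-0.2, -0.2, 0.2]
grip_width: 0.0696
```

carry_out --plan '[{"fingers": 1,"dx": 0,"dy": 0,"dz": 0,"rx": 0,"ry": 0,"rz": 0},{"fingers": 1,"dx": 0,"dy": 0,"dz": 0,"rx": 0,"ry": 0,"rz": 0},{"fingers": 1,"dx": 0,"dy": 0,"dz": 0,"rx": 0,"ry": 0,"rz": 0},{"fingers": 1,"dx": 0,"dy": 0,"dz": 0,"rx": 0,"ry": 0,"rz": 0}]' --force 15

```text
time_s: 16.05
tool_pos: [0.5085, 0.0405, 0.0866]
tool_rot: [180.0, 0.0, 2.0]
force: [-0.4, -0.8, 1.1]
grip_width: 0.0562
```

carry_out --plan '[{"fingers": 1,"dx": 0,"dy": 0,"dz": -0.1,"rx": 0,"ry": 0,"rz": 0},{"fingers": 1,"dx": 0,"dy": 0,"dz": -0.2,"rx": 0,"ry": 0,"rz": 0},{"fingers": 1,"dx": 0,"dy": 0,"dz": -0.3,"rx": 0,"ry": 0,"rz": 0},{"fingers": 1,"dx": 0,"dy": 0,"dz": -0.4,"rx": 0,"ry": 0,"rz": 0},{"fingers": 1,"dx": 0,"dy": 0,"dz": -0.4,"rx": 0,"ry": 0,"rz": 0},{"fingers": 1,"dx": 0,"dy": 0,"dz": -0.4,"rx": 0,"ry": 0,"rz": 0},{"fingers": 1,"dx": 0,"dy": 0,"dz": -0.2,"rx": 0,"ry": 0,"rz": 0},{"fingers": 1,"dx": 0,"dy": 0,"dz": 0,"rx": 0,"ry": 0,"rz": 0}]'

```text
time_s: 17.05
tool_pos: [0.5088, 0.0405, 0.1471]
tool_rot: [180.0, -0.1, 2.0]
force: [-0.3, -0.3, -1.2]
grip_width: 0.0563
```

```bash
python3 -c "
from h import *;import cv2
r,o=snap('wrist','w8');print({k:np.round(v,4) for k,v in o.items() if k in('tool_pos','tool_rot','force','grip_width')})
r2,_=snap('side','s8')
cv2.imwrite('pics/s8c.png',cv2.resize(r2['color'][180:320,200:340,::-1],None,fx=4,fy=4))"
```

```text
{'tool_pos': array([0.5088, 0.0405, 0.1471]), 'tool_rot': array([ 1.799823e+02, -5.120000e-02,  2.008300e+00]), 'force': array([-0.3024, -0.3056, -1.2076]), 'grip_width': np.float64(0.0563)}
```

View pics/s8c.png

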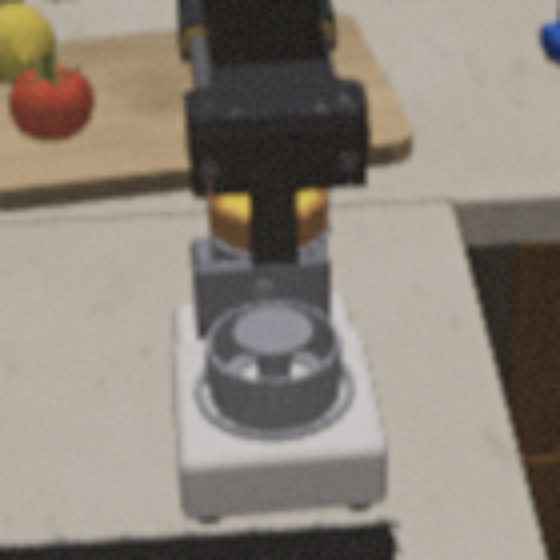

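View pics/w8.png

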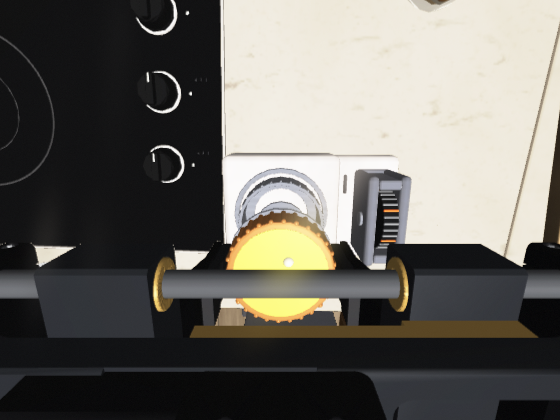

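The tart is held together with its base, the ring is still on the stand, and the plunger is visible. Carrying it to the near half of the board, target (0.50, −0.34).

carry_out --plan '[{"fingers": 1,"dx": -0.02,"dy": 0.3,"dz": -0.3,"rx": 0,"ry": 0,"rz": 0},{"fingers": 1,"dx": -0.05,"dy": 0.6,"dz": -0.2,"rx": 0,"ry": 0,"rz": 0},{"fingers": 1,"dx": -0.05,"dy": 0.8,"dz": 0,"rx": 0,"ry": 0,"rz": 0},{"fingers": 1,"dx": -0.05,"dy": 0.8,"dz": 0,"rx": 0,"ry": 0,"rz": 0},{"fingers": 1,"dx": -0.05,"dy": 0.8,"dz": 0,"rx": 0,"ry": 0,"rz": 0},{"fingers": 1,"dx": -0.05,"dy": 0.8,"dz": 0,"rx": 0,"ry": 0,"rz": 0},{"fingers": 1,"dx": -0.05,"dy": 0.8,"dz": 0,"rx": 0,"ry": 0,"rz": 0},{"fingers": 1,"dx": -0.05,"dy": 0.8,"dz": 0,"rx": 0,"ry": 0,"rz": 0},{"fingers": 1,"dx": -0.05,"dy": 0.8,"dz": 0,"rx": 0,"ry": 0,"rz": 0},{"fingers": 1,"dx": -0.05,"dy": 0.8,"dz": 0,"rx": 0,"ry": 0,"rz": 0},{"fingers": 1,"dx": -0.05,"dy": 0.8,"dz": 0,"rx": 0,"ry": 0,"rz": 0},{"fingers": 1,"dx": -0.05,"dy": 0.8,"dz": 0,"rx": 0,"ry": 0,"rz": 0}]'

```text
time_s: 18.65
tool_pos: [0.5005, -0.2285, 0.1618]
tool_rot: [180.0, 0.0, 2.0]
force: [0.4, 0.1, -1.0]
grip_width: 0.0565
```

carry_out --plan '[{"fingers": 1,"dx": -0.05,"dy": 0.8,"dz": 0,"rx": 0,"ry": 0,"rz": 0},{"fingers": 1,"dx": -0.05,"dy": 0.8,"dz": 0,"rx": 0,"ry": 0,"rz": 0},{"fingers": 1,"dx": -0.05,"dy": 0.8,"dz": 0,"rx": 0,"ry": 0,"rz": 0},{"fingers": 1,"dx": -0.02,"dy": 0.8,"dz": 0,"rx": 0,"ry": 0,"rz": 0},{"fingers": 1,"dx": 0,"dy": 0.4,"dz": 0,"rx": 0,"ry": 0,"rz": 0},{"fingers": 1,"dx": 0,"dy": 0.2,"dz": 0,"rx": 0,"ry": 0,"rz": 0},{"fingers": 1,"dx": 0,"dy": 0,"dz": 0,"rx": 0,"ry": 0,"rz": 0},{"fingers": 1,"dx": 0,"dy": 0,"dz": 0,"rx": 0,"ry": 0,"rz": 0}]'

```text
time_s: 19.65
tool_pos: [0.5001, -0.3399, 0.1617]
tool_rot: [-180.0, -0.0, 2.1]
force: [-0.3, -0.4, -0.4]
grip_width: 0.0563
```

```bash
python3 -c "
from h import *;import cv2
r,o=snap('wrist','w9');print({k:np.round(v,4) for k,v in o.items() if k in('tool_pos','tool_rot','force','grip_width')})
r2,_=snap('side','s9')"
```

```text
{'tool_pos': array([ 0.5001, -0.3399,  0.1617]), 'tool_rot': array([-1.799807e+02, -6.200000e-03,  2.097600e+00]), 'force': array([-0.2979, -0.3557, -0.427 ]), 'grip_width': np.float64(0.0563)}
```

View pics/w9.png

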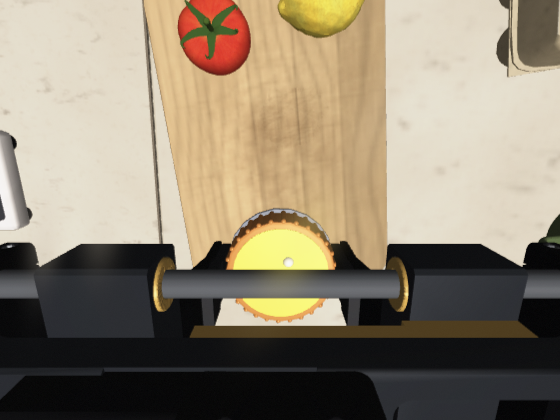

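View pics/s9.png

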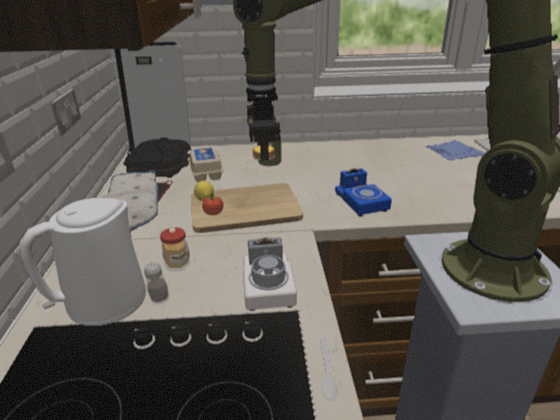

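carry_out --plan '[{"fingers": 1,"dx": 0,"dy": 0,"dz": 0.4,"rx": 0,"ry": 0,"rz": 0},{"fingers": 1,"dx": 0,"dy": 0,"dz": 0.7,"rx": 0,"ry": 0,"rz": 0},{"fingers": 1,"dx": 0,"dy": 0,"dz": 0.7,"rx": 0,"ry": 0,"rz": 0},{"fingers": 1,"dx": 0,"dy": 0,"dz": 0.7,"rx": 0,"ry": 0,"rz": 0},{"fingers": 1,"dx": 0,"dy": 0,"dz": 0.7,"rx": 0,"ry": 0,"rz": 0},{"fingers": 1,"dx": 0,"dy": 0,"dz": 0.5,"rx": 0,"ry": 0,"rz": 0},{"fingers": 1,"dx": 0,"dy": 0,"dz": 0.3,"rx": 0,"ry": 0,"rz": 0},{"fingers": 1,"dx": 0,"dy": 0,"dz": 0.25,"rx": 0,"ry": 0,"rz": 0},{"fingers": 1,"dx": 0,"dy": 0,"dz": 0,"rx": 0,"ry": 0,"rz": 0},{"fingers": 1,"dx": 0,"dy": 0,"dz": 0,"rx": 0,"ry": 0,"rz": 0}]'

```text
time_s: 21.0
tool_pos: [0.5002, -0.3413, 0.0348]
tool_rot: [180.0, -0.1, 2.0]
force: [-0.4, -0.1, -0.7]
grip_width: 0.0566
```

carry_out --plan '[{"fingers": 1,"dx": 0,"dy": 0,"dz": 0.1,"rx": 0,"ry": 0,"rz": 0},{"fingers": 1,"dx": 0,"dy": 0,"dz": 0.1,"rx": 0,"ry": 0,"rz": 0},{"fingers": 1,"dx": 0,"dy": 0,"dz": 0.05,"rx": 0,"ry": 0,"rz": 0},{"fingers": 1,"dx": 0,"dy": 0,"dz": 0,"rx": 0,"ry": 0,"rz": 0},{"fingers": 1,"dx": 0,"dy": 0,"dz": 0,"rx": 0,"ry": 0,"rz": 0}]'

```text
time_s: 21.62
tool_pos: [0.4998, -0.3411, 0.0267]
tool_rot: [180.0, -0.0, 2.0]
force: [-0.3, 0.4, -0.9]
grip_width: 0.0569
```

carry_out --plan '[{"fingers": 1,"dx": 0,"dy": 0,"dz": 0.04,"rx": 0,"ry": 0,"rz": 0},{"fingers": 1,"dx": 0,"dy": 0,"dz": 0.02,"rx": 0,"ry": 0,"rz": 0},{"fingers": 1,"dx": 0,"dy": 0,"dz": 0,"rx": 0,"ry": 0,"rz": 0}]'

```text
time_s: 22.0
tool_pos: [0.4997, -0.341, 0.0248]
tool_rot: [180.0, 0.0, 2.0]
force: [-0.9, -0.2, -0.4]
grip_width: 0.0568
```

carry_out --plan '[{"fingers": 1,"dx": 0,"dy": 0,"dz": 0.02,"rx": 0,"ry": 0,"rz": 0},{"fingers": 1,"dx": 0,"dy": 0,"dz": 0,"rx": 0,"ry": 0,"rz": 0}]'

```text
time_s: 22.25
tool_pos: [0.4998, -0.3411, 0.0247]
tool_rot: [180.0, 0.0, 2.0]
force: [-2.0, 0.8, 4.1]
grip_width: 0.0566
```

carry_out --plan '[{"fingers": 1,"dx": 0,"dy": 0,"dz": 0.02,"rx": 0,"ry": 0,"rz": 0},{"fingers": 1,"dx": 0,"dy": 0,"dz": 0,"rx": 0,"ry": 0,"rz": 0}]'

```text
time_s: 22.5
tool_pos: [0.4998, -0.3411, 0.0247]
tool_rot: [180.0, 0.0, 2.0]
force: [-2.5, 1.6, 7.6]
grip_width: 0.0568
```

Contact at 0.0247, as predicted. I'll ease the push, then open gently.

carry_out --plan '[{"fingers": 1,"dx": 0,"dy": 0,"dz": -0.03,"rx": 0,"ry": 0,"rz": 0},{"fingers": 1,"dx": 0,"dy": 0,"dz": 0,"rx": 0,"ry": 0,"rz": 0},{"fingers": -0.5,"dx": 0,"dy": 0,"dz": 0,"rx": 0,"ry": 0,"rz": 0},{"fingers": -0.7,"dx": 0,"dy": 0,"dz": 0,"rx": 0,"ry": 0,"rz": 0},{"fingers": -0.9,"dx": 0,"dy": 0,"dz": 0,"rx": 0,"ry": 0,"rz": 0},{"fingers": -1,"dx": 0,"dy": 0,"dz": 0,"rx": 0,"ry": 0,"rz": 0},{"fingers": -1,"dx": 0,"dy": 0,"dz": 0,"rx": 0,"ry": 0,"rz": 0},{"fingers": -1,"dx": 0,"dy": 0,"dz": 0,"rx": 0,"ry": 0,"rz": 0}]'

```text
time_s: 23.5
tool_pos: [0.4997, -0.341, 0.0245]
tool_rot: [180.0, 0.0, 2.0]
force: [-0.2, 0.0, -0.5]
grip_width: 0.0872
```

carry_out --plan '[{"fingers": -1,"dx": 0,"dy": 0,"dz": -0.2,"rx": 0,"ry": 0,"rz": 0},{"fingers": -1,"dx": 0,"dy": 0,"dz": -0.5,"rx": 0,"ry": 0,"rz": 0},{"fingers": -1,"dx": 0,"dy": 0,"dz": -0.9,"rx": 0,"ry": 0,"rz": 0},{"fingers": -1,"dx": 0,"dy": 0,"dz": -0.9,"rx": 0,"ry": 0,"rz": 0},{"fingers": -1,"dx": 0,"dy": 0,"dz": -0.9,"rx": 0,"ry": 0,"rz": 0},{"fingers": -1,"dx": 0,"dy": 0,"dz": -0.9,"rx": 0,"ry": 0,"rz": 0},{"fingers": -1,"dx": 0,"dy": 0.9,"dz": -0.9,"rx": 0,"ry": 0,"rz": 0},{"fingers": -1,"dx": 0,"dy": 0.9,"dz": -0.5,"rx": 0,"ry": 0,"rz": 0},{"fingers": -1,"dx": 0,"dy": 0.9,"dz": 0,"rx": 0,"ry": 0,"rz": 0},{"fingers": -1,"dx": 0,"dy": 0.9,"dz": 0,"rx": 0,"ry": 0,"rz": 0},{"fingers": -1,"dx": 0,"dy": 0,"dz": 0,"rx": 0,"ry": 0,"rz": 0},{"fingers": -1,"dx": 0,"dy": 0,"dz": 0,"rx": 0,"ry": 0,"rz": 0}]'

```text
time_s: 25.0
tool_pos: [0.504, -0.4478, 0.1962]
tool_rot: [-180.0, -0.0, 2.1]
force: [-0.2, 0.7, -0.1]
grip_width: 0.0873
```

```bash
python3 -c "
from h import *;import cv2
r,o=snap('wrist','w10');print({k:np.round(v,4) for k,v in o.items() if k in('time_s','tool_pos','tool_rot','force','grip_width')})
r2,_=snap('side','s10');r3,_=snap('top','t10')
cv2.imwrite('pics/s10c.png',cv2.resize(r2['color'][150:310,130:320,::-1],None,fx=4,fy=3.75))"
```

```text
{'time_s': np.float64(25.0), 'tool_pos': array([ 0.504 , -0.4478,  0.1962]), 'tool_rot': array([-1.799677e+02, -4.260000e-02,  2.062600e+00]), 'force': array([-0.1646,  0.6881, -0.0758]), 'grip_width': np.float64(0.0873)}
```

View pics/s10c.png

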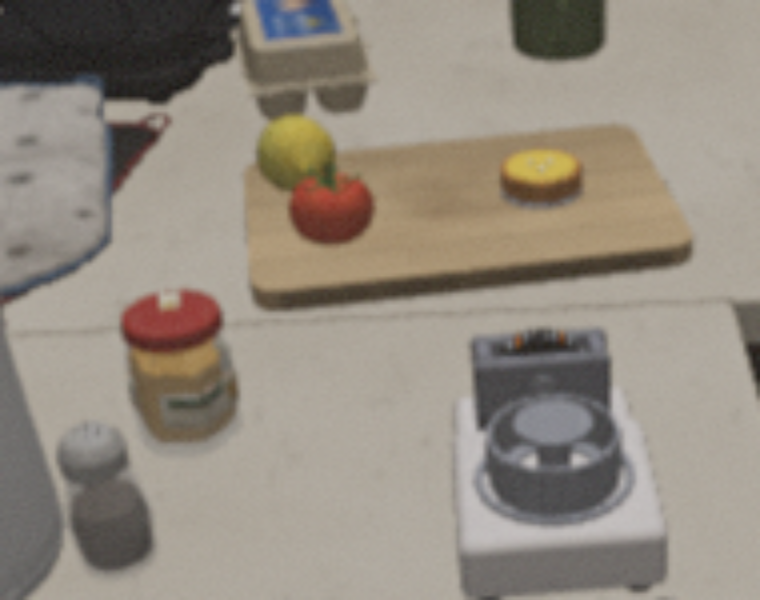

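View pics/t10.png

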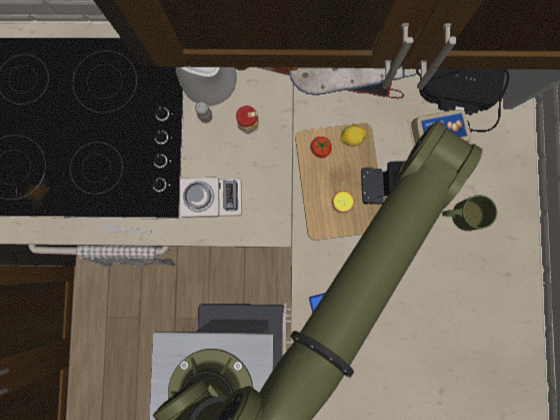

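View pics/w10.png

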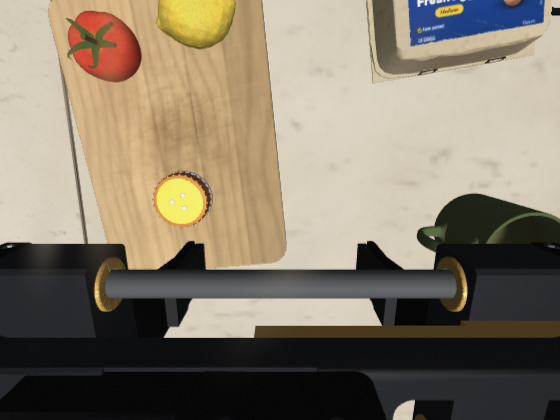

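All three views show the tart upright and wholly on the board (top px 343,202). The ring is on the stand, nothing else has moved, and the robot is touching nothing.

```bash
python3 -c "
from cell import ticket
print(ticket.sign_off())"
```

```text
the job is handed in; nothing more can be done
None
```

The tart is out of its tin and standing on its base on the chopping board. I handed the job in at about 25 s; the hand-in reports no verdict.

- **Wheel:** I rolled the white stand's thumbwheel with four fingertip strokes until it hit its stop (about 13 N back on the finger). The side camera then showed the base clear above the ring's rim. Mid-stroke I pressed with up to about 10 N, a little over the suggested 5 to 8 N, and about 18 N in the last step at the stop.
- **Pick-up:** My first grip had the fingertips below the base, so they would have hit the board first. I opened and took the tart again 6 mm higher before lifting it straight off the plunger.
- **Placing:** I set it down at about (0.50, −0.34). Contact came at the predicted height, with a push of about 8 N at most, and I eased off before opening the fingers.
- **Last checks:** All three cameras showed the tart upright and wholly on the board. The empty ring is in its place on the stand. The lemon, tomato, jar and shaker look unmoved by eye, and the gripper is clear of everything. No check failed. The position estimates from the different cameras disagreed by 2 to 4 mm, so I used a value between them.

The first two move calls were refused because their rows left out fields; nothing moved.

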